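Set the square against the trimming board

ROBOT

A 6-joint arm with a two-finger parallel gripper is mounted at the origin on a cart in front of the work surface, level with it; the furniture and walls round the work are solid. World frame = base frame: x ahead of the robot, y to its left, z up, the work surface at z = 0. Lengths are in m, angles in rad, forces in N, time in s.
With the tool pointing down it reaches from about 0.35 to 0.875 m from the base axis. Payload 15.5 kg.
Tool frame: the origin (TCP) lies at the very end of the fingers, on their centre line; the grasp point (between the pads) lies 19 mm behind it (grasp_offset is the distance from the TCP to the grasp point, in m); z points along the fingers, y is the line along which they close (so a half turn about z gives the same grasp; the last joint's range is limited). The gripper opens to 85 mm and grips with 20 to 120 N. Pads are 22 mm wide; open, the fingers measure 114 mm over their backs; the gripper's body (76 mm by 85 mm) begins 54 mm behind the grasp point. The pads swing forward as they close: fully open they stand 13 mm farther back than shut.
Start: joints at [1.135, 0.494, 1.345, -0, 1.302, -0.096], TCP at [0.209, 0.589, 0.231] pointing down, gripper open.
Joint ranges: [-2.91, 2.91], [-0.82, 2.16], [0.22, 2.67], [-1.22, 4.37], [0.12, 2.79], [-3.08, 3.08]. Speed limits (rad/s): [1.89, 1.89, 2.57, 3.01, 3.01, 3.01].

INTERFACE

Orientations are given as a 3x3 rotation matrix whose columns are the frame's x, y, z axes.
In Python, from rig import state, capture, camera_info, sign_off, grasp_offset gives the robot as it stands.
- The arm moves only by the tool drive_tool, never from a script. Its argument "motion" is a list of rows, each a list of 7 numbers: the shift along the tool's x, y, z in cm, then the turn, a rotation vector about the tool's x, y, z in degrees, then the opening, from 0 (shut) to 1 (fully open). A call has 1 to 20 rows; each row shifts and turns the commanded pose from where the row before left it, along the tool's axes as they then stand; what a row does not reach is not made up. A row lasts 1/12 s, in which the tool goes at most 41.7 mm and 7.16 degrees, less where a joint would pass 70% of its speed; a pose out of reach is approached as far as the arm can. A call with a gripper value outside its range is refused whole. The fingers move at their own pace and stop on an object; "squeeze" is the grip in N (left out, the last holds). Time passes only in rows, so rows that do not move let the fingers close. It gives the time, the measured TCP pose, the force, the opening and the grip force at its end, in the units of the state.
- state(): the state, without advancing time (a new reading comes with each control period).
- capture(name): name is "scene" or "top"; returns (picture, depth): 400x640x3 uint8, blue, green, red; 400x640 float32, m along the optical axis (not along the pixel's ray), 0 where there is no reading.
- camera_info(name): a dict with "camera_matrix" (3x3 intrinsics, pixels), "D" ([k1, k2, p1, p2, k3] as OpenCV has them; the pictures are not rectified), "rvec" (rotation vector, rad) and "tvec" (3), from world to camera coordinates, as OpenCV has them. Camera axes: x right, y down, z forward; pixel columns grow to the right and rows downward; lengths in m; the calibration is good to about 2 mm. A picture is of the moment at which its call begins. camera_info takes no time and is no camera call.
- sign_off(): hands the job in; it is judged then, once.
The state is a dict: "time_s": time; "joints": joint angles; "dq": joint speeds; "tau": joint torques, N m; "tcp_pos": TCP position; "orientation": TCP orientation; "contact_force": force on the tool from outside, world axes, zero at the start; "wrist_torque": the same for the moment, N m; "gripper_width": finger opening in m; "finger_force": force on a finger pad.
Only numpy, scipy, OpenCV 4.12 (cv2) and the standard library are available. Lean on these libraries where they do the work, as an engineer would, in place of code of your own. Each camera call takes 0.05 s, during which the arm holds its last target. There are 200 camera calls.

TASK

Set the square up for ruling a line across the white trimming board: lay it flat with its thick stock standing on the worktop, flush along the board's long edge nearest the robot, and its thin blade lying right across the board about midway along that edge. Leave the black lens ring, the vial block and the marker where they are.

Things in the scene. Friction and masses are not known exactly. Their poses are not given: they have to be found in the camera images.
- board: flat white plastic trimming board with a thin grey printed grid, 120 mm (its x) by 180 mm (its y) by 10 mm thick, fixed to the worktop. Origin: centre of its underside, on the worktop. Its x points away from the robot, so its long near edge is the face at x = -60 mm, running along y; z up.
- board_edge (a point): middle of the top corner line of the board's long near edge: at (-60, 0, 10) mm in the board's frame, same axes as the board. A tall microscope stands on the left of the work, between it and the arm's start: go round it on the robot's side.
- square: loose L-shaped try square of bare metal, 0.3 to 0.5 kg: a thick dark steel stock, 28 mm wide (its x), 90 mm long (its y), 34 mm high, and a thin aluminium blade out of its inner face (x = +14 mm). Origin: centre of the stock's underside, z up. Stands steady on its stock on the worktop, so too at the start; balances near the stock's middle.
- stock_end_a (a point): on the stock's inner face, 5 mm up, at the stock's free end: (14, -45, 5) mm in the square's frame. Grip the stock from above across its 28 mm width at y from -35 to +10 mm, where there is no blade; with the fingertips 15 mm or more above its underside they pass over the board.
- stock_end_b (a point): on the stock's inner face, 5 mm up, at the blade's end of the stock: (14, 45, 5) mm in the square's frame.
- blade_mid (a point): underside of the blade on its centre line, halfway along: (84, 33, 12) mm in the square's frame. The blade is 24 mm wide (y 21 to 45 mm), 3 mm thick, 140 mm long; its underside is 12 mm above the stock's, so it clears the board's top by 2 mm when the stock stands on the worktop.
- blade_tip (a point): underside of the blade on its centre line, at its free end: (154, 33, 12) mm in the square's frame.
- lens_ring: bystander: black ring-shaped auxiliary lens, 52 mm across, 17 mm high, loose; origin at the centre of its underside.
- vial_block: bystander: wooden block with eight drilled holes, 68 x 136 x 32 mm, loose; origin at the centre of its underside.
- marker: bystander: white marker pen with black cap, 130 mm long, 16 mm thick, lying loose; origin at its middle, underneath.

How it is judged:
By the outcome, as a careful person would: the job done as asked, in the order asked, and still so for the second after the job is handed in, with the robot touching nothing.
It also fails if it takes over 40 s, if anything falls off the work surface, if the arm or the gripper's body presses on something with over 40 N, if the wrist force passes 120 N, or if a joint passes its speed limit or range.

## Working session

There is one attempt and no reset: what is moved stays moved. The work goes in short steps, Python scripts to look and compute and a tool call to move; the robot and the scene stay as the last step left them, time stands still between calls to the robot, and variables do not carry over. Pictures are saved under pics/ and viewed, at most 10 in all, crops included, and the job is handed in when it is done.

Besides the shell and the picture viewer there is one more tool, called after "Request:" in YAML: its name, and indented under it one key for each argument. drive_tool: Moves the arm, as the interface text tells. Its arguments: {"type":"object","properties":{"motion":{"type":"array","items":{"type":"array","items":{"type":"number"}}},"squeeze":{"type":"number"}},"required":["motion"]}

```bash
ls; mkdir -p pics; cat > h.py <<'E'
import numpy as np,cv2
from rig import state,capture,camera_info,sign_off,grasp_offset
def cam(n):
    c=camera_info(n);K=np.array(c["camera_matrix"],float).reshape(3,3);D=np.array(c["D"],float)
    R=cv2.Rodrigues(np.array(c["rvec"],float))[0];t=np.array(c["tvec"],float).ravel();return K,D,R,t
def ray(n,uv,z):
    K,D,R,t=cam(n);uv=np.array(uv,float).reshape(-1,1,2)
    p=cv2.undistortPoints(uv,K,D).reshape(-1,2);d=np.c_[p,np.ones(len(p))]@R;o=-R.T@t
    return o+d*((z-o[2])/d[:,2])[:,None]
def cloud(n,depth):
    K,D,R,t=cam(n);v,u=np.mgrid[:400,:640];uv=np.stack([u,v],-1).reshape(-1,1,2).astype(float)
    p=cv2.undistortPoints(uv,K,D).reshape(-1,2);d=depth.reshape(-1,1)
    return ((np.c_[p,np.ones(len(p))]*d-t)@R).reshape(400,640,3)
E
python3 - <<'E'
from h import *
for n in("scene","top"):
    p,d=capture(n);cv2.imwrite(f"pics/{n}0.png",p);np.save(n+"0.npy",d)
    K,D,R,t=cam(n);print(n,K[0,0],-R.T@t,R[2])
print(state()["orientation"],state()["tcp_pos"],grasp_offset if not callable(grasp_offset) else grasp_offset())
E
```

```text
pics
scene 507.92418375013295 [-0.14288721 -0.70559092  0.92084553] [ 0.5880891   0.36110287 -0.72370984]
top 436.9378976270413 [ 0.48455467 -0.27834134  0.97912717] [ 0.08058343 -0.00960903 -0.99670155]
[[-9.42485067e-01  3.34247949e-01 -4.54989134e-04]
 [ 3.34248234e-01  9.42484645e-01 -9.01480067e-04]
 [ 1.27502409e-04 -1.00171082e-03 -9.99999490e-01]] [0.20875939 0.58877667 0.23079861] 0.0187
```

View pics/top0.png

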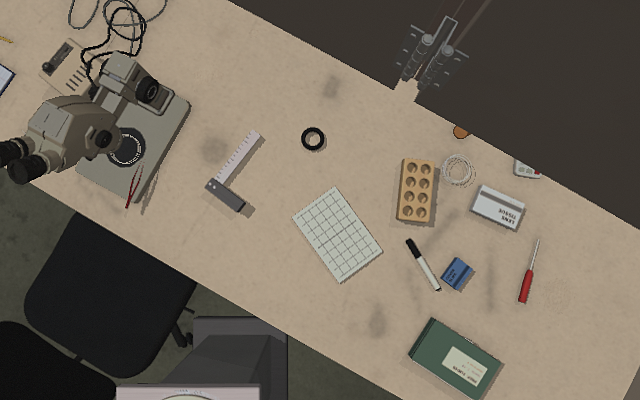

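View pics/scene0.png

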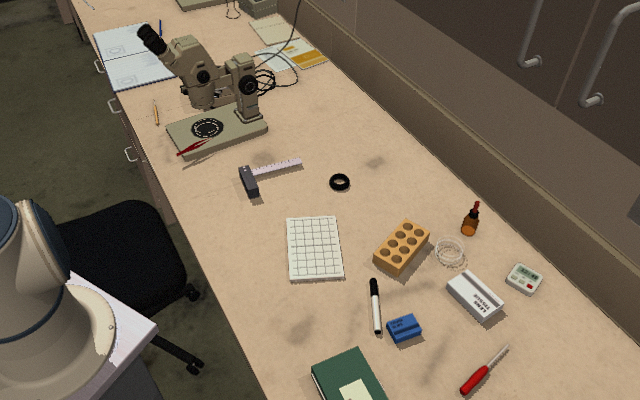

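The top view shows the board at about (337,235). The square's stock runs (208,184)-(245,208), with its blade tip near (258,133), and the ring is at (313,139). Next I'll measure these with height masks and rays.

```bash
cat > meas.py <<'E'
from h import *
def rect(n,m,z,lab):
    cs,_=cv2.findContours(m.astype(np.uint8),cv2.RETR_EXTERNAL,cv2.CHAIN_APPROX_NONE)
    c=max(cs,key=cv2.contourArea).reshape(-1,2)
    w=(ray(n,c,z)[:,:2]*1000).astype(np.float32)
    r=cv2.minAreaRect(w);b=cv2.boxPoints(r)
    print(lab,n,len(c),"centre",np.round(r[0],1),"size",np.round(r[1],1),"ang",round(r[2],2),"corners",np.round(b,1).tolist());return r
def box(n,shape,x0,x1,y0,y1):
    m=np.zeros(shape,bool);m[y0:y1,x0:x1]=1;return m
E
python3 - <<'E'
from meas import *
B={"top":dict(board=(280,395,175,295),sq=(190,275,120,222)),"scene":dict(board=(275,355,205,290),sq=(230,310,150,205))}
for n in B:
    p=cv2.imread(f"pics/{n}0.png");d=np.load(n+"0.npy");C=cloud(n,d)
    hsv=cv2.cvtColor(p,cv2.COLOR_BGR2HSV);S,V=hsv[...,1],hsv[...,2]
    bb=box(n,S.shape,*B[n]["board"]);m=bb&(S<45)&(V>110)
    m=cv2.morphologyEx(m.astype(np.uint8),cv2.MORPH_CLOSE,np.ones((3,3)))
    rect(n,m,.010,"board");print(" z",np.median(C[...,2][m>0]))
    q=box(n,S.shape,*B[n]["sq"]);zz=C[...,2]
    st=q&(zz>.028)&(zz<.045)&(V<130);rect(n,st,.034,"stock");print(" z",np.median(zz[st]))
    bl=q&(S<50)&(V>140);rect(n,bl,.015,"blade");print(" z",np.median(zz[bl]))
    tab=box(n,S.shape,*B[n]["sq"])&(S>60)&(V>150);print(" table z",np.median(zz[tab]))
for nm,uv,z in [("ring",(313,139),.017),("block",(416,190),.032),("marker",(423,265),.016),("scope",(155,110),.0),("scopeNear",(130,205),0),("scopeR",(190,100),0)]:
    print(nm,ray("top",uv,z)[0])
K,D,R,t=cam("top");print(cv2.projectPoints(np.array([[0,0,0.],[.209,.589,.23],[.209,.589,0]]),cv2.Rodrigues(R)[0],t,K,D)[0].reshape(-1,2))
C=cloud("top",np.load("top0.npy"))
m=(C[...,2]>.06)&(C[...,0]>.2)&(C[...,1]>-.1)&(C[...,1]<.6)&(C[...,0]<.8)
P=C[m];print(len(P),np.percentile(P,[1,50,99],axis=0))
E
```

```text
board top 218 centre [ 483.3 -333.8] size [180.5 120. ] ang 35.4 corners [[375.0, -337.20001220703125], [444.5, -435.1000061035156], [591.7000122070312, -330.5], [522.0999755859375, -232.60000610351562]]
 z 0.009546492043540659
stock top 83 centre [570.2 -88.2] size [90.5 27.6] ang 52.53 corners [[531.7000122070312, -115.69999694824219], [553.5999755859375, -132.5], [608.7000122070312, -60.599998474121094], [586.7999877929688, -43.900001525878906]]
 z 0.033465832773892805
blade top 119 centre [ 658.2 -113.1] size [ 24.6 140.4] ang 52.09 corners [[595.2000122070312, -79.69999694824219], [706.0, -165.89999389648438], [721.0999755859375, -146.5], [610.2999877929688, -60.29999923706055]]
 z 0.01444806106740315
 table z 0.0001883385695410444
board scene 224 centre [ 482.2 -333.3] size [182.  118.8] ang 35.53 corners [[373.70001220703125, -337.8999938964844], [442.70001220703125, -434.6000061035156], [590.7999877929688, -328.79998779296875], [521.7999877929688, -232.10000610351562]]
 z 0.010110523419995496
stock scene 68 centre [568.2 -88.6] size [94.7 29.5] ang 52.32 corners [[527.5999755
[... 197 characters left out ...]
1] ang 51.64 corners [[599.2000122070312, -81.0999984741211], [705.2000122070312, -165.0], [720.7999877929688, -145.1999969482422], [614.7999877929688, -61.400001525878906]]
 z 0.014976676372029778
 table z 2.8807389901787198e-05
ring [ 0.69490218 -0.28329689  0.017     ]
block [ 0.57697328 -0.5076432   0.032     ]
marker [ 0.41275285 -0.52267218  0.016     ]
scope [0.77013195 0.07944616 0.        ]
scopeNear [0.55163887 0.13134484 0.        ]
scopeR [ 0.79256817 -0.00120204  0.        ]
[[ 186.54064591  455.66301524]
 [-168.14470543  388.18752387]
 [ -66.87206429  356.14893255]]
9608 [[0.57112267 0.02863459 0.07312911]
 [0.66891194 0.11889759 0.26251916]
 [0.79819974 0.23389593 0.3470486 ]]
```

Request:
drive_tool:
  motion:
    - [-0.2,-2.5,0,0,0,0,1]
    - [-0.2,-2.5,0,0,0,0,1]
    - [-0.2,-2.5,0,0,0,0,1]
    - [-0.2,-2.5,0,0,0,0,1]
    - [-0.2,-2.5,0,0,0,0,1]
    - [-0.2,-2.5,0,0,0,0,1]
    - [-0.2,-2.5,0,0,0,0,1]
    - [-0.2,-2.5,0,0,0,0,1]
    - [-0.2,-2.5,0,0,0,0,1]
    - [0,0,0,0,0,6,1]
    - [0,0,0,0,0,6,1]
    - [0,0,0,0,0,6,1]
    - [0,0,0,0,0,6,1]
    - [0,0,0,0,0,6,1]
    - [0,0,0,0,0,6,1]
    - [0,0,0,0,0,6,1]
    - [0,0,0,0,0,6,1]
    - [0,0,0,0,0,6,1]
    - [0,0,0,0,0,6,1]
    - [0,0,0,0,0,6,1]

```text
time_s: 1.77
tcp_pos: [0.1506, 0.3708, 0.2312]
orientation: [[-0.073, 0.997, -0.0], [0.997, 0.073, -0.0], [-0.0, -0.0, -1.0]]
contact_force: [0.1, 0.1, -1.1]
gripper_width: 0.0854
finger_force: 0.0
```

Request:
drive_tool:
  motion:
    - [0,0,0,0,0,6,1]
    - [0,0,0,0,0,6,1]
    - [0,0,0,0,0,6,1]
    - [0,0,0,0,0,6,1]
    - [0,0,0,0,0,6,1]
    - [0,0,0,0,0,6,1]
    - [0,0,0,0,0,6.4,1]
    - [0,0,0,0,0,0,1]

```text
time_s: 2.43
tcp_pos: [0.1506, 0.3708, 0.2312]
orientation: [[0.619, 0.785, -0.0], [0.785, -0.619, -0.0], [-0.0, 0.0, -1.0]]
contact_force: [1.0, 0.7, -0.1]
gripper_width: 0.0856
finger_force: 0.0
```

```bash
cat >> h.py <<'E'
def go(goal,start=None):
    "cm shift in the tool axes from start to goal, world m"
    s=state();R=np.array(s["orientation"]);p=np.array(s["tcp_pos"]) if start is None else np.array(start)
    return np.round(R.T@(np.array(goal)-p)*100,2)
def yawy():
    R=np.array(state()["orientation"]);return np.degrees(np.arctan2(R[1,1],R[0,1]))
E
python3 - <<'E'
from h import *
s=state();print(s["tcp_pos"],yawy(),s["joints"],s["time_s"],s["contact_force"])
W=[s["tcp_pos"],(.30,.26,.23),(.39,.08,.23),(.39,-.08,.20),(.568,-.0906,.10)]
for a,b in zip(W,W[1:]):print(go(b,a),np.linalg.norm(np.subtract(b,a)))
C=cloud("top",np.load("top0.npy"))
m=(C[...,2]>.03)&(C[...,0]>.1)&(C[...,1]>-.05)&(C[...,1]<.7)&(C[...,0]<.8)
P=C[m];print(np.percentile(P,[.2,1,99],axis=0))
E
```

```text
[0.15056676 0.37083009 0.23115108] -38.265041487064565 [1.03562453e+00 1.76965244e-01 1.85839474e+00 1.51120517e-05
 1.10662408e+00 1.70346873e+00] 2.4333 [ 0.98001277  0.71893491 -0.06717355]
[ 0.55 18.6   0.12] 0.1860508704931415
[-8.56 18.21  0.  ] 0.20124611797498107
[-12.56   9.91   3.01] 0.16278820596099708
[10.2  14.63 10.  ] 0.20444158089782025
[[0.55901248 0.02186803 0.03009732]
 [0.5686779  0.02801739 0.03066655]
 [0.79824162 0.23217005 0.3468121 ]]
```

Request:
drive_tool:
  motion:
    - [0.08,2.66,0,0,0,0,1]
    - [0.08,2.66,0,0,0,0,1]
    - [0.08,2.66,0,0,0,0,1]
    - [0.08,2.66,0,0,0,0,1]
    - [0.08,2.66,0,0,0,0,1]
    - [0.08,2.66,0,0,0,0,1]
    - [0.08,2.66,0,0,0,0,1]
    - [-1.22,2.6,0,0,0,0,1]
    - [-1.22,2.6,0,0,0,0,1]
    - [-1.22,2.6,0,0,0,0,1]
    - [-1.22,2.6,0,0,0,0,1]
    - [-1.22,2.6,0,0,0,0,1]
    - [-1.22,2.6,0,0,0,0,1]
    - [-1.22,2.6,0,0,0,0,1]
    - [-2.1,1.65,0.5,0,0,0,1]
    - [-2.1,1.65,0.5,0,0,0,1]
    - [-2.1,1.65,0.5,0,0,0,1]
    - [-2.1,1.65,0.5,0,0,0,1]
    - [-2.1,1.65,0.5,0,0,0,1]
    - [-2.1,1.65,0.5,0,0,0,1]

```text
time_s: 4.1
tcp_pos: [0.3924, -0.0798, 0.201]
orientation: [[0.611, 0.792, -0.0], [0.792, -0.611, 0.0], [0.0, -0.0, -1.0]]
contact_force: [1.0, 0.2, 0.1]
gripper_width: 0.0852
finger_force: 0.0
```

Request:
drive_tool:
  motion:
    - [1.27,1.83,1.25,0,0,0,1]
    - [1.27,1.83,1.25,0,0,0,1]
    - [1.27,1.83,1.25,0,0,0,1]
    - [1.27,1.83,1.25,0,0,0,1]
    - [1.27,1.83,1.25,0,0,0,1]
    - [1.27,1.83,1.25,0,0,0,1]
    - [1.27,1.83,1.25,0,0,0,1]
    - [1.27,1.83,1.25,0,0,0,1]
    - [0,0,0,0,0,0,1]
    - [0,0,0,0,0,0,1]

```text
time_s: 4.93
tcp_pos: [0.5707, -0.0882, 0.1003]
orientation: [[0.612, 0.791, -0.001], [0.791, -0.612, 0.0], [-0.001, -0.001, -1.0]]
contact_force: [-1.0, 0.1, 1.0]
gripper_width: 0.0854
finger_force: 0.0
```

```bash
python3 - <<'E'
from h import *
s=state();print(s["tcp_pos"],yawy(),s["time_s"],s["contact_force"],go((.568,-.0906,.016)))
p,d=capture("scene");cv2.imwrite("pics/s1.png",cv2.resize(p[100:260,150:390],None,fx=3,fy=3))
E
```

```text
[ 0.57068952 -0.08822885  0.10027512] -37.71569736087109 4.9333 [-0.98960261  0.05836142  1.02915326] [-0.35 -0.06  8.43]
```

View pics/s1.png

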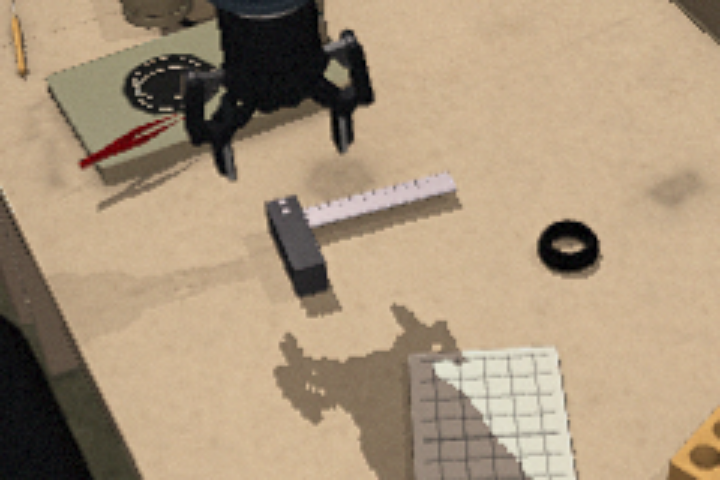

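The open jaws hang above the stock: fingertips at crop (230,175) and (343,148), stock at (297,245). They close across its width as intended, so I'll descend.

Request:
drive_tool:
  motion:
    - [-0.35,-0.06,1.4,0,0,0,1]
    - [0,0,1.4,0,0,0,1]
    - [0,0,1.4,0,0,0,1]
    - [0,0,1.2,0,0,0,1]
    - [0,0,1.0,0,0,0,1]
    - [0,0,1.0,0,0,0,1]
    - [0,0,0.6,0,0,0,1]
    - [0,0,0.4,0,0,0,1]
    - [0,0,0,0,0,0,1]
    - [0,0,0,0,0,0,1]

```text
time_s: 5.82
tcp_pos: [0.5681, -0.0908, 0.0175]
orientation: [[0.614, 0.789, 0.0], [0.789, -0.614, -0.0], [0.0, 0.0, -1.0]]
contact_force: [0.1, -0.7, -0.4]
gripper_width: 0.0853
finger_force: 0.0
```

Request:
drive_tool:
  motion:
    - [0,0,0,0,0,0,0.2]
    - [0,0,0,0,0,0,0]
    - [0,0,0,0,0,0,0]
    - [0,0,0,0,0,0,0]
    - [0,0,0,0,0,0,0]
    - [0,0,0,0,0,0,0]
    - [0,0,0,0,0,0,0]
    - [0,0,0,0,0,0,0]
    - [0,0,0,0,0,0,0]
    - [0,0,0,0,0,0,0]
    - [0,0,0,0,0,0,0]
    - [0,0,0,0,0,0,0]
  squeeze: 60

```text
time_s: 6.82
tcp_pos: [0.5682, -0.0908, 0.0177]
orientation: [[0.615, 0.789, 0.001], [0.789, -0.615, -0.0], [0.0, 0.001, -1.0]]
contact_force: [-1.3, -0.4, 6.9]
gripper_width: 0.0266
finger_force: 59.9
```

Request:
drive_tool:
  motion:
    - [0,0,-0.4,0,0,0,0]
    - [0,0,-0.8,0,0,0,0]
    - [0,0,-1,0,0,0,0]
    - [0,0,-1,0,0,0,0]
    - [0,0,-1,0,0,0,0]
    - [0,0,-0.8,0,0,0,0]
    - [0,0,0,0,0,0,0]
    - [0,0,0,0,0,0,0]

```text
time_s: 7.48
tcp_pos: [0.5683, -0.0908, 0.0679]
orientation: [[0.615, 0.789, 0.001], [0.789, -0.615, -0.0], [0.001, 0.001, -1.0]]
contact_force: [-0.5, -0.3, -3.6]
gripper_width: 0.0264
finger_force: 59.9
```

```bash
python3 - <<'E'
from h import *
s=state();print(s["tcp_pos"],yawy(),s["gripper_width"],s["contact_force"],s["wrist_torque"])
y=yawy();p=np.array(s["tcp_pos"])
# hover: 12mm short of flush, along board -x
b=np.array([483,-333.6]);a=np.radians(-54.55);X=np.array([np.cos(a),np.sin(a)]);Y=np.array([-X[1],X[0]])
g=(b+(-74-12)*X+(-33-3)*Y)/1000;print(g,go((*g,p[2])),"turn",y+54.55)
pic,d=capture("scene");cv2.imwrite("pics/s2.png",cv2.resize(pic[100:260,150:390],None,fx=3,fy=3))
E
```

```text
[ 0.56833429 -0.09082517  0.06793938] -37.92456575405096 0.02635772300531792 [-0.51523053 -0.29302197 -3.63992632] [-0.04487639  0.01484066 -0.01696907]
[ 0.40379427 -0.28442223] [-2.538e+01 -1.080e+00 -1.000e-02] turn 16.625434245949037
```

View pics/s2.png

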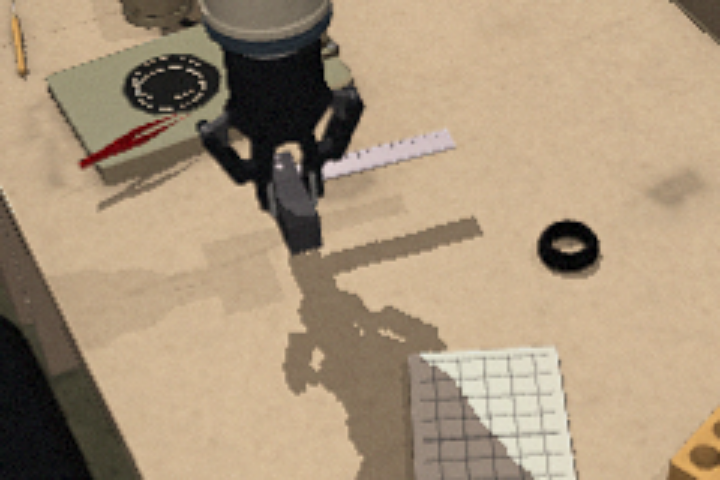

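The square is held and level-looking: stock at crop (285,155)-(305,250), blade out to (453,140). Its shadow is clear of it. Next I'll move it over to the board and turn it.

Request:
drive_tool:
  motion:
    - [-1,-0.08,0,0,0,0,0]
    - [-1.95,-0.08,0,0,0,0,0]
    - [-2,-0.08,0,0,0,0,0]
    - [-2,-0.08,0,0,0,0,0]
    - [-2,-0.08,0,0,0,0,0]
    - [-2,-0.08,0,0,0,0,0]
    - [-2,-0.08,0,0,0,0,0]
    - [-2,-0.08,0,0,0,0,0]
    - [-2,-0.08,0,0,0,0,0]
    - [-2,-0.08,0,0,0,0,0]
    - [-2,-0.08,0,0,0,0,0]
    - [-2,-0.08,0,0,0,0,0]
    - [-1.4,-0.08,0,0,0,0,0]
    - [-1,-0.04,0,0,0,0,0]
    - [0,0,0,0,0,3.3,0]
    - [0,0,0,0,0,3.3,0]
    - [0,0,0,0,0,3.3,0]
    - [0,0,0,0,0,3.3,0]
    - [0,0,0,0,0,3.4,0]
    - [0,0,0,0,0,0,0]

```text
time_s: 9.2
tcp_pos: [0.4033, -0.2839, 0.067]
orientation: [[0.816, 0.578, -0.0], [0.578, -0.816, 0.0], [-0.0, -0.001, -1.0]]
contact_force: [-0.1, 0.2, -3.3]
gripper_width: 0.0264
finger_force: 59.8
```

```bash
python3 - <<'E'
from h import *
s=state();print(s["tcp_pos"],yawy(),s["gripper_width"],s["contact_force"],s["time_s"])
for n in("scene","top"):
    p,d=capture(n);np.save(n+"2.npy",d);cv2.imwrite(f"pics/{n}2.png",p)
a,b=cv2.imread("pics/scene2.png")[130:310,200:400],cv2.imread("pics/top2.png")[120:300,220:420]
cv2.imwrite("pics/v2.png",np.hstack([cv2.resize(a,None,fx=2,fy=2),cv2.resize(b,None,fx=2,fy=2)]))
E
```

```text
[ 0.40333656 -0.28394278  0.06700009] -54.69764610272005 0.0263742361540655 [-0.08795554  0.16517114 -3.2613288 ] 9.2
```

View pics/v2.png

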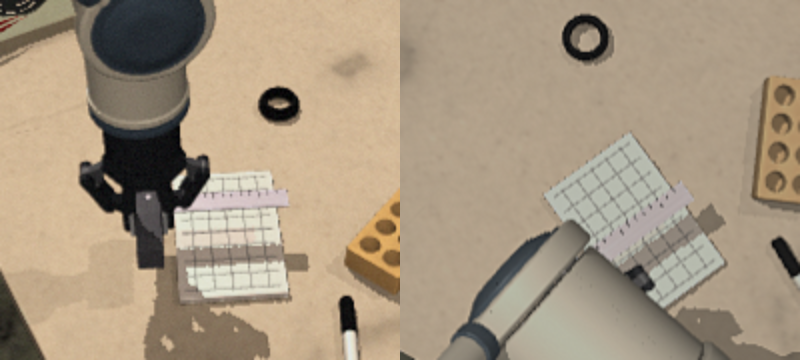

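The square hovers with its blade over the board: top-crop blade runs (600,250)-(690,190), and the stock is on the robot's side. I'll check the blade's tilt and yaw from depth before lowering.

```bash
cat > tilt.py <<'E'
from meas import *
import sys
def blade(tag,zlo,zhi):
    s=state();R=np.array(s["orientation"]);p=np.array(s["tcp_pos"])
    for n in("scene","top"):
        C=cloud(n,np.load(n+tag+".npy"));L=(C-p)@R*1000 # tool: x=sq y, y=sq x
        m=(L[...,1]>22)&(L[...,1]<165)&(L[...,0]>15)&(L[...,0]<60)&(C[...,2]>zlo)&(C[...,2]<zhi)
        Q=L[m];A=np.c_[Q[:,0],Q[:,1],np.ones(len(Q))]
        k=np.linalg.lstsq(A,-Q[:,2],rcond=None)[0]
        print(n,m.sum(),"slope deg along sq y,x",np.degrees(k[:2]),"z above tcp at (0,0) mm",k[2],"tool x range",np.percentile(Q[:,0],[2,50,98]),"y max",np.percentile(Q[:,1],[1,99]))
        rect(n,m,np.median(C[m][:,2]),"blade")
E
python3 -c "
from tilt import *
blade('2',.045,.09)"
```

```text
scene 438 slope deg along sq y,x [-0.93655334 -0.15156172] z above tcp at (0,0) mm -2.306101651850234 tool x range [24.40700136 34.98207848 48.75924459] y max [ 30.37629991 151.09961089]
blade scene 122 centre [ 485.5 -335.8] size [ 26.  125.2] ang 34.93 corners [[439.0, -292.0], [510.6000061035156, -394.6000061035156], [532.0, -379.70001220703125], [460.29998779296875, -277.1000061035156]]
top 617 slope deg along sq y,x [-0.57917467 -0.24585674] z above tcp at (0,0) mm -2.7796908410346957 tool x range [24.59176992 36.13440946 47.61761017] y max [ 41.73169579 151.95761049]
blade top 103 centre [ 488.5 -340.7] size [ 24.  114.7] ang 35.4 corners [[445.5, -300.8999938964844], [511.8999938964844, -394.3999938964844], [531.4000244140625, -380.5], [465.0, -287.0]]
```

Request:
drive_tool:
  motion:
    - [0,0,0.6,0,0,0,0]
    - [0,0,0.9,0,0,0,0]
    - [0,0,0.9,0,0,0,0]
    - [0,0,0.8,0,0,0,0]
    - [0,0,0.7,0,0,0,0]
    - [0,0,0.4,0,0,0,0]
    - [0,0,0.3,0,0,0,0]
    - [0,0,0.1,0,0,0,0]
    - [0,0,0.1,0,0,0,0]
    - [0,0,0,0,0,0,0]

```text
time_s: 10.13
tcp_pos: [0.4038, -0.2842, 0.0193]
orientation: [[0.814, 0.58, 0.0], [0.58, -0.814, -0.0], [0.0, 0.0, -1.0]]
contact_force: [-0.1, -0.6, -2.7]
gripper_width: 0.0267
finger_force: 59.8
```

```bash
python3 - <<'E'
from tilt import *
s=state();print(s["tcp_pos"],yawy(),s["contact_force"],s["wrist_torque"],s["time_s"])
for n in("scene","top"):
    p,d=capture(n);np.save(n+"3.npy",d);cv2.imwrite(f"pics/{n}3.png",p)
blade('3',.0118,.03)
b=np.array([483,-333.6]);a=np.radians(-54.55);X=np.array([np.cos(a),np.sin(a)]);Y=np.array([-X[1],X[0]])
r=np.array(s["tcp_pos"][:2])*1000-b;print("gap",-60-(r@X+14),"tcp board y",r@Y)
E
```

```text
[ 0.4037751  -0.28415321  0.01934023] -54.522086930739164 [-0.0971192  -0.64908622 -2.66408637] [0.00535961 0.01464761 0.0002916 ] 10.1333
scene 453 slope deg along sq y,x [ 0.01126132 -0.11304975] z above tcp at (0,0) mm -3.447548061477963 tool x range [18.14994792 35.50907598 57.46670602] y max [ 31.9178896 151.4652292]
blade scene 134 centre [ 486.7 -335.5] size [ 35.7 125.4] ang 36.44 corners [[435.1000061035156, -295.6000061035156], [509.6000061035156, -396.5], [538.2999877929688, -375.29998779296875], [463.79998779296875, -274.3999938964844]]
top 597 slope deg along sq y,x [-0.40803818 -0.23915879] z above tcp at (0,0) mm -3.179914531733294 tool x range [19.89633502 36.29437783 56.79906401] y max [ 41.16888399 151.86233847]
blade top 120 centre [ 487.2 -342.9] size [ 33.3 113.8] ang 34.88 corners [[440.8999938964844, -305.70001220703125], [506.0, -399.1000061035156], [533.4000244140625, -380.0], [468.29998779296875, -286.70001220703125]]
gap 12.23027345956838 tcp board y -35.85958800762237
```

Request:
drive_tool:
  motion:
    - [0,0,0.1,0,0,0,0]
    - [0,0,0.05,0,0,0,0]
    - [0,0,0,0,0,0,0]

```text
time_s: 10.48
tcp_pos: [0.4037, -0.2841, 0.0178]
orientation: [[0.814, 0.58, 0.0], [0.58, -0.814, -0.0], [0.0, 0.0, -1.0]]
contact_force: [-0.6, 0.1, -2.9]
gripper_width: 0.0268
finger_force: 59.8
```

Request:
drive_tool:
  motion:
    - [0,0.3,0,0,0,0,0]
    - [0,0.3,0,0,0,0,0]
    - [0,0.2,0,0,0,0,0]
    - [0,0.1,0,0,0,0,0]
    - [0,0,0,0,0,0,0]

```text
time_s: 10.9
tcp_pos: [0.4092, -0.2918, 0.0178]
orientation: [[0.814, 0.58, 0.0], [0.58, -0.814, -0.0], [0.0, 0.0, -1.0]]
contact_force: [-0.6, 0.3, -3.2]
gripper_width: 0.0264
finger_force: 59.9
```

Request:
drive_tool:
  motion:
    - [0,0.1,0,0,0,0,0]
    - [0,0,0,0,0,0,0]
    - [0,0,0,0,0,0,0]

```text
time_s: 11.15
tcp_pos: [0.4095, -0.2922, 0.0178]
orientation: [[0.814, 0.58, -0.0], [0.58, -0.814, -0.0], [-0.0, 0.0, -1.0]]
contact_force: [-0.1, -0.3, -3.3]
gripper_width: 0.0268
finger_force: 60.0
```

Request:
drive_tool:
  motion:
    - [0,0.1,0,0,0,0,0]
    - [0,0,0,0,0,0,0]
    - [0,0,0,0,0,0,0]

```text
time_s: 11.4
tcp_pos: [0.4101, -0.2931, 0.0178]
orientation: [[0.814, 0.58, 0.0], [0.58, -0.814, -0.0], [0.0, 0.0, -1.0]]
contact_force: [-0.0, -1.2, -2.7]
gripper_width: 0.0267
finger_force: 60.0
```

Request:
drive_tool:
  motion:
    - [0,0.08,0,0,0,0,0]
    - [0,0,0,0,0,0,0]
    - [0,0,0,0,0,0,0]

```text
time_s: 11.65
tcp_pos: [0.4106, -0.2937, 0.0178]
orientation: [[0.814, 0.58, 0.0], [0.58, -0.814, -0.0], [0.0, 0.0, -1.0]]
contact_force: [0.6, -0.6, -3.2]
gripper_width: 0.0265
finger_force: 60.0
```

Request:
drive_tool:
  motion:
    - [0,0.05,0,0,0,0,0]
    - [0,0,0,0,0,0,0]
    - [0,0,0,0,0,0,0]

```text
time_s: 11.9
tcp_pos: [0.4108, -0.2941, 0.0178]
orientation: [[0.814, 0.58, 0.0], [0.58, -0.814, -0.0], [0.0, 0.0, -1.0]]
contact_force: [-0.6, -0.3, -2.6]
gripper_width: 0.0266
finger_force: 60.0
```

Request:
drive_tool:
  motion:
    - [0,0.05,0,0,0,0,0]
    - [0,0,0,0,0,0,0]
    - [0,0,0,0,0,0,0]

```text
time_s: 12.15
tcp_pos: [0.4111, -0.2945, 0.0178]
orientation: [[0.814, 0.58, 0.0], [0.58, -0.814, -0.0], [-0.0, 0.0, -1.0]]
contact_force: [-1.0, -0.3, -2.5]
gripper_width: 0.0267
finger_force: 60.0
```

Request:
drive_tool:
  motion:
    - [0,0.05,0,0,0,0,0]
    - [0,0,0,0,0,0,0]
    - [0,0,0,0,0,0,0]

```text
time_s: 12.4
tcp_pos: [0.4112, -0.2947, 0.0178]
orientation: [[0.814, 0.58, -0.0], [0.58, -0.814, 0.0], [-0.0, -0.0, -1.0]]
contact_force: [-1.8, 2.4, 0.0]
gripper_width: 0.0269
finger_force: 60.3
```

Request:
drive_tool:
  motion:
    - [0,0.05,0,0,0,0,0]
    - [0,0,0,0,0,0,0]
    - [0,0,0,0,0,0,0]

```text
time_s: 12.65
tcp_pos: [0.4112, -0.2947, 0.0178]
orientation: [[0.814, 0.58, -0.001], [0.58, -0.814, 0.001], [-0.0, -0.001, -1.0]]
contact_force: [-2.6, 5.2, 2.6]
gripper_width: 0.0263
finger_force: 60.7
```

Contact with the board. I'll soften the grip, seat it down and press on to align.

Request:
drive_tool:
  motion:
    - [0,-0.05,0.04,0,0,0,0]
    - [0,0,0.04,0,0,0,0]
    - [0,0,0.03,0,0,0,0]
    - [0,0,0,0,0,0,0]
  squeeze: 20

```text
time_s: 12.98
tcp_pos: [0.4112, -0.2947, 0.0177]
orientation: [[0.814, 0.58, 0.0], [0.58, -0.814, -0.0], [0.0, 0.0, -1.0]]
contact_force: [-5.8, 7.2, 27.0]
gripper_width: 0.0267
finger_force: 63.7
```

Request:
drive_tool:
  motion:
    - [0,0.1,0,0,0,0,0]
    - [0,0.1,0,0,0,0,0]
    - [0,0,0,0,0,0,0]
    - [0,0,0,0,0,0,0]

```text
time_s: 13.32
tcp_pos: [0.4112, -0.2948, 0.0176]
orientation: [[0.814, 0.58, -0.002], [0.58, -0.814, 0.002], [-0.0, -0.003, -1.0]]
contact_force: [-7.9, 15.4, 37.2]
gripper_width: 0.0266
finger_force: 65.0
```

```bash
python3 - <<'E'
from tilt import *
s=state();print(s["tcp_pos"],yawy(),s["contact_force"],s["wrist_torque"],s["time_s"])
for n in("scene","top"):
    p,d=capture(n);np.save(n+"4.npy",d);cv2.imwrite(f"pics/{n}4.png",p)
blade('4',.0118,.03)
E
```

```text
[ 0.41123953 -0.29479381  0.01764248] -54.52131355125907 [-7.88756589 15.4151375  37.17797982] [2.61565468 1.46662089 0.06645408] 13.3167
scene 421 slope deg along sq y,x [-0.2915745   0.12663087] z above tcp at (0,0) mm -2.7505393881746176 tool x range [19.00351071 35.76396903 56.77759545] y max [ 32.51469343 151.39998526]
blade scene 141 centre [ 493.  -347.4] size [ 37.5 124. ] ang 33.81 corners [[442.8999938964844, -306.29998779296875], [512.0, -409.29998779296875], [543.0999755859375, -388.5], [474.1000061035156, -285.3999938964844]]
top 494 slope deg along sq y,x [-0.41541358  0.06892183] z above tcp at (0,0) mm -2.914164735073091 tool x range [21.09985287 36.55979569 54.4708332 ] y max [ 50.1320161 151.8110313]
blade top 115 centre [ 497.4 -357.5] size [ 36.6 104.5] ang 37.37 corners [[451.20001220703125, -327.1000061035156], [514.5999755859375, -410.1000061035156], [543.7000122070312, -387.8999938964844], [480.29998779296875, -304.8999938964844]]
```

Request:
drive_tool:
  motion:
    - [0,-0.1,-0.05,0,0,0,0]
    - [0,-0.05,-0.04,0,0,0,0]
    - [0,0,0,0,0,0,0]

```text
time_s: 13.67
tcp_pos: [0.4112, -0.2947, 0.0177]
orientation: [[0.814, 0.58, -0.001], [0.58, -0.814, 0.001], [-0.0, -0.001, -1.0]]
contact_force: [-4.1, 7.1, 9.4]
gripper_width: 0.0266
finger_force: 61.6
```

Request:
drive_tool:
  motion:
    - [0,0,0,0,0,0,0.4]
    - [0,0,0,0,0,0,0.5]
    - [0,0,0,0,0,0,0.6]
    - [0,0,0,0,0,0,0.6]
    - [0,0,0,0,0,0,0.6]
    - [0,0,0,0,0,0,0.6]

```text
time_s: 14.17
tcp_pos: [0.4118, -0.2954, 0.0176]
orientation: [[0.814, 0.58, 0.0], [0.58, -0.814, -0.0], [0.0, 0.0, -1.0]]
contact_force: [0.2, -0.7, 0.0]
gripper_width: 0.051
finger_force: 0.0
```

Request:
drive_tool:
  motion:
    - [0,0,-0.6,0,0,0,0.7]
    - [0,0,-1.5,0,0,0,0.7]
    - [0,0,-2,0,0,0,0.7]
    - [0,0,-2,0,0,0,0.7]
    - [0,-1.5,-2,0,0,0,0.7]
    - [0,-3,-1,0,0,0,0]
    - [0,-3,0,0,0,0,0]
    - [0,-1.5,0,0,0,0,0]
    - [0,0,0,0,0,0,0]

```text
time_s: 14.92
tcp_pos: [0.357, -0.2192, 0.1091]
orientation: [[0.814, 0.581, -0.002], [0.581, -0.814, 0.002], [-0.001, -0.002, -1.0]]
contact_force: [-0.1, -0.3, -0.2]
gripper_width: 0.0116
finger_force: 0.0
```

```bash
python3 - <<'E'
from h import *
s=state();print(s["tcp_pos"],yawy(),s["contact_force"],s["time_s"])
for n in("scene","top"):
    p,d=capture(n);np.save(n+"5.npy",d);cv2.imwrite(f"pics/{n}5.png",p)
a,b=cv2.imread("pics/scene5.png")[180:310,230:363],cv2.imread("pics/top5.png")[175:305,270:403]
cv2.imwrite("pics/v5.png",np.hstack([cv2.resize(a,None,fx=3,fy=3,interpolation=cv2.INTER_CUBIC),cv2.resize(b,None,fx=3,fy=3,interpolation=cv2.INTER_CUBIC)]))
E
```

```text
[ 0.35699012 -0.21916541  0.10908463] -54.483583315724026 [-0.1098376  -0.26654795 -0.23251286] 14.9167
```

View pics/v5.png

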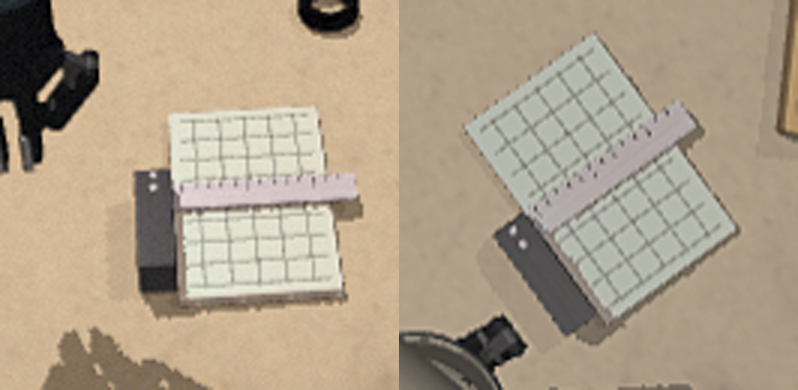

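The stock stands on the worktop along the near edge (top crop (500,230)-(575,330)), with the blade across the board to (685,115), about mid-edge. One gentle push from behind with shut fingers will make it flush.

Request:
drive_tool:
  motion:
    - [0.1,1.5,1,0,0,0,0]
    - [0.2,1.5,1.4,0,0,0,0]
    - [0,1.3,1.6,0,0,0,0]
    - [0,0,1.6,0,0,0,0]
    - [0,0,1.6,0,0,0,0]
    - [0,0,1.2,0,0,0,0]
    - [0,0,0.7,0,0,0,0]
    - [0,0,0,0,0,0,0]
    - [0,0,0,0,0,0,0]

```text
time_s: 15.77
tcp_pos: [0.3871, -0.2557, 0.0176]
orientation: [[0.814, 0.58, -0.0], [0.58, -0.814, 0.0], [-0.0, -0.0, -1.0]]
contact_force: [0.9, -0.1, 1.0]
gripper_width: -0.0002
finger_force: 0.0
```

```bash
python3 - <<'E'
from meas import *
s=state();print(s["tcp_pos"],yawy(),s["contact_force"],s["time_s"])
b=np.array([483,-333.6]);a=np.radians(-54.55);X=np.array([np.cos(a),np.sin(a)]);Y=np.array([-X[1],X[0]])
r=np.array(s["tcp_pos"][:2])*1000-b;print("tcp behind stock outer face mm",-88-r@X,"sq y",r@Y+33)
n="top";p=cv2.imread("pics/top5.png");hsv=cv2.cvtColor(p,cv2.COLOR_BGR2HSV);S,V=hsv[...,1],hsv[...,2]
C=cloud(n,np.load("top5.npy"));Z=C[...,2];L=(C[...,:2]*1000-b)@np.c_[X,Y]
st=(Z>.027)&(Z<.042)&(np.abs(L[...,0]+74)<25)&(np.abs(L[...,1]+33)<60);rect(n,st,.034,"stock")
bl=(L[...,0]>-65)&(L[...,0]<100)&(np.abs(L[...,1])<30)&(hsv[...,0]>120)&(hsv[...,0]<178)&(V>120);rect(n,bl,.015,"blade")
print("want stock",b-74*X-33*Y,"blade centre",b+10*X, "ang 35.45")
E
```

```text
[ 0.38714992 -0.25572264  0.01759201] -54.53630891210723 [ 0.88993252 -0.1154891   0.98634873] 15.7667
tcp behind stock outer face mm 31.032917656896515 sq y 0.08668885540441806
stock top 87 centre [ 414.5 -292.2] size [88.6 28.3] ang 36.53 corners [[370.5, -307.20001220703125], [387.29998779296875, -329.8999938964844], [458.5, -277.20001220703125], [441.70001220703125, -254.5]]
blade top 1 centre [ 450.2 -303.1] size [0. 0.] ang 0.0 corners [[450.20001220703125, -303.1000061035156], [450.20001220703125, -303.1000061035156], [450.20001220703125, -303.1000061035156], [450.20001220703125, -303.1000061035156]]
want stock [ 413.198046   -292.45771983] blade centre [ 488.79992285 -341.74621967] ang 35.45
```

Request:
drive_tool:
  motion:
    - [0,0.3,0,0,0,0,0]
    - [0,0.3,0,0,0,0,0]
    - [0,0.3,0,0,0,0,0]
    - [0,0.2,0,0,0,0,0]
    - [0,0.1,0,0,0,0,0]
    - [0,0,0,0,0,0,0]

```text
time_s: 16.27
tcp_pos: [0.3941, -0.2654, 0.0178]
orientation: [[0.814, 0.58, 0.0], [0.58, -0.814, -0.0], [0.0, 0.001, -1.0]]
contact_force: [-0.4, 0.1, 0.1]
gripper_width: -0.0001
finger_force: 0.0
```

Request:
drive_tool:
  motion:
    - [0,0.15,0,0,0,0,0]
    - [0,0.15,0,0,0,0,0]
    - [0,0,0,0,0,0,0]

```text
time_s: 16.52
tcp_pos: [0.3958, -0.2678, 0.0176]
orientation: [[0.814, 0.58, 0.0], [0.58, -0.814, -0.0], [0.0, 0.0, -1.0]]
contact_force: [0.1, 0.0, 0.2]
gripper_width: -0.0001
finger_force: 0.0
```

Request:
drive_tool:
  motion:
    - [0,0.15,0,0,0,0,0]
    - [0,0.15,0,0,0,0,0]
    - [0,0,0,0,0,0,0]

```text
time_s: 16.77
tcp_pos: [0.3975, -0.2702, 0.0176]
orientation: [[0.814, 0.58, 0.0], [0.58, -0.814, -0.0], [0.0, 0.0, -1.0]]
contact_force: [0.1, -0.1, 0.3]
gripper_width: -0.0004
finger_force: 0.0
```

Request:
drive_tool:
  motion:
    - [0,0.1,0,0,0,0,0]
    - [0,0.1,0,0,0,0,0]
    - [0,0,0,0,0,0,0]

```text
time_s: 17.02
tcp_pos: [0.3977, -0.2707, 0.0175]
orientation: [[0.814, 0.58, -0.002], [0.58, -0.814, 0.002], [-0.0, -0.002, -1.0]]
contact_force: [-1.7, 5.3, 3.9]
gripper_width: 0.0005
finger_force: 2.8
```

Request:
drive_tool:
  motion:
    - [0,0.1,0,0,0,0,0]
    - [0,0.1,0,0,0,0,0]
    - [0,0,0,0,0,0,0]

```text
time_s: 17.27
tcp_pos: [0.3977, -0.271, 0.0174]
orientation: [[0.814, 0.58, -0.004], [0.58, -0.814, 0.004], [-0.001, -0.005, -1.0]]
contact_force: [-4.9, 13.2, 11.2]
gripper_width: -0.0002
finger_force: 7.0
```

Request:
drive_tool:
  motion:
    - [0,0.1,0,0,0,0,0]
    - [0,0.05,0,0,0,0,0]
    - [0,0,0,0,0,0,0]

```text
time_s: 17.52
tcp_pos: [0.3977, -0.2712, 0.0173]
orientation: [[0.814, 0.58, -0.005], [0.58, -0.814, 0.006], [-0.001, -0.008, -1.0]]
contact_force: [-8.0, 18.7, 15.0]
gripper_width: 0.0001
finger_force: 10.1
```

Pressed firmly home. Now I'll back off and look.

Request:
drive_tool:
  motion:
    - [0,-0.3,0,0,0,0,0]
    - [0,-0.6,0,0,0,0,0]
    - [0,-1,0,0,0,0,0]
    - [0,-1,-1,0,0,0,0]
    - [0,-1,-2,0,0,0,0]
    - [0,-1,-2.5,0,0,0,0]
    - [0,-1,-2.5,0,0,0,0]
    - [-2,-1,-2.5,0,0,0,0]
    - [-2,0,-2,0,0,0,0]
    - [0,0,0,0,0,0,0]

```text
time_s: 18.35
tcp_pos: [0.3266, -0.2424, 0.1454]
orientation: [[0.814, 0.58, 0.002], [0.58, -0.814, -0.003], [0.0, 0.004, -1.0]]
contact_force: [0.6, -0.6, 0.7]
gripper_width: 0.0001
finger_force: 0.0
```

```bash
python3 - <<'E'
from meas import *
b=np.array([483,-333.6]);a=np.radians(-54.55);X=np.array([np.cos(a),np.sin(a)]);Y=np.array([-X[1],X[0]])
s=state();print(s["tcp_pos"],s["contact_force"],s["time_s"])
for n in("scene","top"):
    p,d=capture(n);cv2.imwrite(f"pics/{n}6.png",p);C=cloud(n,d);Z=C[...,2];L=(C[...,:2]*1000-b)@np.c_[X,Y]
    st=(Z>.027)&(Z<.042)&(np.abs(L[...,0]+74)<25)&(np.abs(L[...,1]+33)<60);rect(n,st,.034,"stock");print(np.median(Z[st]))
    bl=(np.abs(L[...,0]-70)<10)&(np.abs(L[...,1])<30)&(Z>.0118)&(Z<.02);print("blade tip part board xy,z",L[bl].mean(0),Z[bl].mean())
    bl=(np.abs(L[...,0]+20)<20)&(np.abs(L[...,1])<30)&(Z>.0125)&(Z<.02);print("blade root part",L[bl].mean(0),Z[bl].mean())
a,b=cv2.imread("pics/scene6.png")[180:310,230:363],cv2.imread("pics/top6.png")[175:305,270:403]
cv2.imwrite("pics/v6.png",np.hstack([cv2.resize(a,None,fx=3,fy=3,interpolation=cv2.INTER_CUBIC),cv2.resize(b,None,fx=3,fy=3,interpolation=cv2.INTER_CUBIC)]))
E
```

```text
[ 0.32656128 -0.24242514  0.1453815 ] [ 0.55956634 -0.62446821  0.65784535] 18.35
stock scene 92 centre [ 411.2 -292.9] size [95.  27.8] ang 35.39 corners [[364.3999938964844, -309.1000061035156], [380.6000061035156, -331.79998779296875], [458.0, -276.79998779296875], [441.79998779296875, -254.10000610351562]]
0.034063625660535946
blade tip part board xy,z [69.33515342  1.59695075] 0.014750448416664681
blade root part [-20.2539535    1.22242995] 0.015090881743647084
stock top 87 centre [ 414.5 -292.2] size [88.6 28.3] ang 36.53 corners [[370.5, -307.20001220703125], [387.29998779296875, -329.8999938964844], [458.5, -277.20001220703125], [441.70001220703125, -254.5]]
0.033689591610567476
blade tip part board xy,z [69.64428814  0.41028639] 0.014853173180483212
blade root part [-19.98406785   0.83650258] 0.014826987368518785
```

View pics/v6.png

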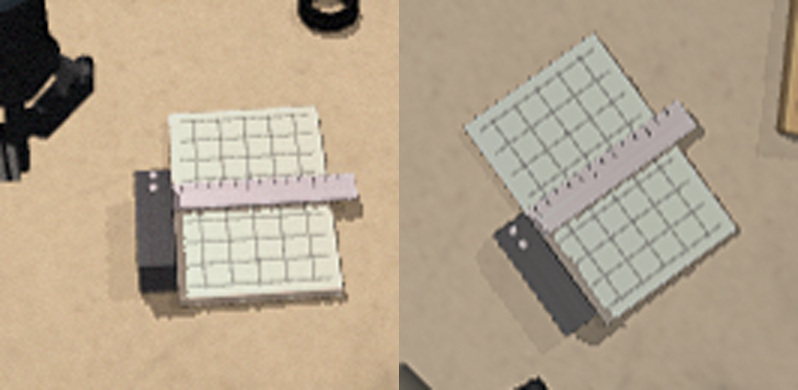

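The stock is flush along the near edge: top crop (505,220)-(590,325), scene crop x≈178. The blade is level at 15 mm top height, lies within about 1.5 mm of mid-edge and squares with the board. The gripper is clear, so I'll hand it in.

```bash
python3 -c "
from rig import sign_off;print(sign_off())"
```

```text
the job is handed in; nothing more can be done
None
```

The square is set and the job is handed in at about 18.5 s: its stock is pressed flush on the worktop along the board's near long edge, the blade crosses within about 1.5 mm of mid-edge, the gripper is clear, and I kept clear of the lens ring, vial block and marker, though I didn't re-measure them afterwards.

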